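# Make the quench oil safe before lighting the forge

## Task

The forge is about to be lit, so make the quench-oil can safe from sparks. First turn its captive wing cap clockwise until it is fully screwed down, then tip the pale firebrick that lies on the kerb up on its long thin edge, so that it stands by itself on the kerb, along it, as a spark guard. Do not let the brick fall off the kerb, and leave the hammer, the tongs and the flux tin alone.

Things in the scene. Friction and masses are not known exactly. Their poses are not given: they have to be found in the camera images.
- oil_can: Green round steel can, 130 mm diameter, bolted to the slab on a round plate 144 mm across and 6 mm thick; shoulder at 108 to 124 mm height. Origin on its vertical axis, on the slab. z up; its +x axis points to the small red mark on its shoulder.
- cap (a joint): Turn of the can's captive screw cap about the can's vertical axis, rad. 0 = fully screwed down against its stop (red end of the bar over the red shoulder mark); grows up to 2.6 as it is unscrewed (anticlockwise seen from above). Turning clockwise closes it. It stays where it is left and needs about 0.15 N m. The cap also rises 3 mm per rad and cannot come off.
- cap_bar (a point): Centre of the wing bar on the cap, on the can's axis (163 mm above the slab when screwed down). The dark steel bar is 130 mm long, 14 mm wide, 22 mm tall, level, and stands on top of the 92 mm diameter cap disc (its top face is 11 mm below this point; beyond the disc the bar's ends overhang freely by 19 mm). x axis of this point runs along the bar towards its red end, z up.
- kerb: Fixed red-brick kerb with steel ends, 260 (x) x 130 (y) x 45 (z) mm, between the can and the fire bed, flat top 45 mm above the slab. Origin at the centre of its underside; x along its length, y across it towards the fire bed (away from the can), z up.
- brick: Pale cream loose insulating firebrick, 200 (x) x 110 (y) x 32 (z) mm, about 0.45 kg. Lies flat on the kerb, its long +y side overhanging the kerb's +y side by about 35 mm, 45 mm above the slab, so that a fingertip fits under it. Origin at the centre of its underside as it lies flat; x along its length, y across it (this axis is to become vertical), z through its thickness.
- brick_center (a point): Centre of the firebrick (16 mm above its origin along its z axis). 100 mm above the slab when the brick stands on its long thin edge on the kerb.
- hammer: Hammer with a wooden handle, about 300 mm long, lying on the slab beyond the work; bystander. Origin under its middle.
- tongs: Dark steel blacksmith's tongs, 340 mm long, 15 mm high, lying on the slab between the kerb and the fire bed; bystander. Origin under the middle.
- flux_tin: Closed metal tin, 72 mm diameter, 85 mm tall, with a paper label, standing beyond the can; bystander. Origin at the centre of its underside.
There are look-alikes about, which are no part of the job. Leave any blue or yellow look-alike of the brick alone.

How it is judged (in metres and radians):
On the way, in this order (a step that is already met when the one before it is completed fails the run):
1. The wing cap is screwed down (within 0.12 rad of its stop) (value of joint cap below 0.12 rad), for 0.2 s.
2. The firebrick stands on its long thin edge on the kerb ((angle between brick's own y axis and vertical below 0.08 rad or angle between brick's own y axis and vertical above 3.0616 rad) and z of brick_center in the frame of kerb between 0.094 and 0.106 m and y of brick_center in the frame of kerb between -0.065 and 0.065 m and x of brick_center in the frame of kerb between -0.07 and 0.07 m and angle between the x axis of brick and the x axis of kerb, either way round below 0.35 rad), for 0.2 s.
At the end, for the whole second after the job is handed in: The cap is within 0.12 rad of fully screwed down; the firebrick stands at rest on a long thin edge on top of the kerb (within 0.08 rad of upright, its centre 94 to 106 mm above the slab, over the kerb's top, within 70 mm of the kerb's middle lengthwise, and within 0.35 rad of parallel to it) (all of step 2 and value of joint cap below 0.12 rad and linear speed of brick below 0.02 m/s); the robot touches nothing.
It fails at once if The firebrick falls off the kerb (height (world z) of brick_center below 0.045 m).
It fails at once if Moved: the hammer, by more than 30 mm (distance of hammer from where it was at the start of the episode above 0.03 m).
It fails at once if Moved: the tongs, by more than 30 mm (distance of tongs from where it was at the start of the episode above 0.03 m).
It fails at once if Moved: the flux tin, by more than 30 mm (distance of flux_tin from where it was at the start of the episode above 0.03 m).
It also fails if it takes over 66 s, if anything falls off the work surface, if the arm or the gripper's body presses on something with over 40 N, if the wrist force passes 120 N, or if a joint passes its speed limit or range.

## Robot

A 7-joint arm with a two-finger parallel gripper is mounted at the origin on the work surface. World frame = base frame: x ahead of the robot, y to its left, z up, the work surface at z = 0. Lengths are in m, angles in degrees, forces in N, time in s.
With the tool pointing down it reaches from about 0.425 to 0.875 m from the base axis. Payload 4.7 kg.
Tool frame: the origin (TCP) lies at the centre of the arm's flange, where the gripper is bolted on; the fingertips stand 182 mm ahead of it and the grasp point (between the pads) lies 164 mm ahead of it; z points along the fingers, x is the direction in which the jaws open and shut, and the axes are right-handed (so a half turn about z gives the same grasp; the last joint's range is limited). The gripper opens to 87 mm and grips with 3 to 60 N. Pads are 19 mm wide; open, the fingers measure 117 mm over their backs; the gripper's body (75 mm by 190 mm) begins 51 mm behind the grasp point.
Start: joints at [-73.447, 18.392, -4.016, 83.108, 1.295, 78.541, -3.26], TCP at [0.176, 0.626, 0.405] pointing down, gripper open.
Joint ranges: [-163.93, 163.93], [-17.29, 119.83], [-79.2, 71.16], [3.27, 140.29], [-89.18, 269.18], [5.43, 117.66], [-154.24, 154.24]. Speed limits (degrees/s): [147.25, 147.25, 180, 180, 180, 180, 180].

## Interface

Orientations are given as [roll, pitch, yaw] about the fixed x, y, z axes, in that order (R = Rz(yaw) Ry(pitch) Rx(roll)).
In Python, from cell import env gives the robot as it stands. The module is installed in compiled form; this text tells all that it offers.
- The arm moves only by the tool carry_out, never from a script. Its argument "increments" is a list of rows, each a list of 5 numbers: the shift along the world's x, y, z in m, then the turn about the world's z in degrees, then the gripper's target within -1 to 1 (shut at 1, half-way at 0, fully open at -1). In form: [[dx, dy, dz, spin, jaw], ...]. A call has 1 to 20 rows; each row is the pose to reach, as a shift and turn from the pose commanded when the call began; what a row does not reach only later rows make up. A row lasts 1/10 s, in which the tool goes at most 50 mm and 8.59 degrees, less where a joint would pass 70% of its speed; a pose out of reach is approached as far as the arm can. A call with a gripper value outside its range is refused whole. The fingers move at their own pace and stop on an object; "grip_force" is the grip in N (left out, the last holds). Time passes only in rows, so rows that repeat a pose let the fingers close. It gives the time, the measured TCP pose, the force and the opening at its end, in the units of the state.
- env.get_obs(): the state, without advancing time (a new reading comes with each control period).
- env.read_camera(name): name is "side" or "top"; returns (picture, depth): 480x640x3 uint8, red, green, blue; 480x640 float32, m along the optical axis (not along the pixel's ray), 0 where there is no reading.
- env.get_calibration(name): a dict with "K" (3x3 intrinsics, pixels), "k1" (the pictures are not rectified: a ray, as slopes to the right and down, at radius r is drawn at 1 + k1 r^2 times it, then the intrinsics apply), "camera_from_world" (4x4, takes a point from world to camera coordinates). Camera axes: x right, y down, z forward; pixel columns grow to the right and rows downward; lengths in m; the calibration is good to about 2 mm. A picture is of the moment at which its call begins. get_calibration takes no time and is no camera call.
- env.sign_off(): hands the job in, once; it reports no verdict.
The state is a dict: "time_s": time; "qpos": joint angles; "joint_velocities": joint speeds; "effort": joint torques, N m; "tool_pos": TCP position; "tool_rot": TCP orientation; "force": force on the tool from outside, world axes, zero at the start; "wrist_torque": the same for the moment, N m; "grip_width": finger opening in m.
Only numpy, scipy, OpenCV 4.12 (cv2) and the standard library are available. Lean on these libraries where they do the work, as an engineer would, in place of code of your own. Each camera call takes 0.05 s, during which the arm holds its last target.

## Working session

There is one attempt and no reset: what is moved stays moved. The work goes in short steps, Python scripts to look and compute and a tool call to move; the robot and the scene stay as the last step left them, time stands still between calls to the robot, and variables do not carry over. Pictures are saved under pics/ and viewed, and the job is handed in when it is done.

Besides the shell and the picture viewer there is one more tool, called after "Call:" as name(argument=value, ...), one argument or row to a line, values as JSON. carry_out: Moves the arm, as the interface text tells. Its arguments: {"type":"object","properties":{"increments":{"type":"array"},"grip_force":{"type":"number"}},"required":["increments"]}

```bash
mkdir -p pics; ls
python3 - <<'E'
from cell import env
import cv2, numpy as np
print(env.get_obs())
for n in("side","top"):
    p,d=env.read_camera(n); cv2.imwrite(f"pics/{n}0.png",p[...,::-1]); np.save(f"pics/{n}0.npy",d)
    print(n,env.get_calibration(n))
E
```

```text
pics
{'time_s': 0.0, 'qpos': array([-73.44791769,  18.43851986,  -4.01751031,  83.17420618,
         1.29579121,  78.54105337,  -3.25898168]), 'joint_velocities': array([ 0.09441399,  0.05579768,  0.03952113, -0.16341631,  0.01807   ,
       -0.00018079,  0.00824361]), 'effort': array([-1.57211758e-06, -4.91280127e+01, -4.03657313e-01, -3.12535536e+01,
       -6.36885781e-02,  4.37744055e-02,  1.92657567e-04]), 'tool_pos': array([0.17633243, 0.62541161, 0.40367368]), 'tool_rot': array([1.79994104e+02, 1.08483756e-01, 7.42607004e+01]), 'force': array([-0.3938781 ,  0.05470614, -0.46847249]), 'wrist_torque': array([ 0.02265982, -0.06101069,  0.0192363 ]), 'grip_width': 0.08689553931106912}
side {'K': array([[493.96956102,   0.        , 321.09051807],
       [  0.        , 493.96956102, 246.76903069],
       [  0.        ,   0.        ,   1.        ]]), 'k1': 0.012617049285832859, 'camera_from_world': array([[ 0.93125399, -0.36428464, -0.00791954, -0.47246512],
       [-0.2297985 , -0.57031001, -0.78863118,  0.20647993],
       [ 0.28276963,  0.73623583, -0.61481554,  0.95428131],
       [ 0.        ,  0.        ,  0.        ,  1.        ]])}
top {'K': array([[534.64354238,   0.        , 323.41885602],
       [  0.        , 534.64354238, 246.72893527],
       [  0.        ,   0.        ,   1.        ]]), 'k1': 0.051996528138195094, 'camera_from_world': array([[ 4.60905897e-03, -9.99989281e-01, -4.39952262e-04,
         2.64161120e-02],
       [-9.76619203e-01, -4.40678317e-03, -2.14931414e-01,
         5.25439802e-01],
       [ 2.14927172e-01,  1.42029739e-03, -9.76629046e-01,
         1.35929240e+00],
       [ 0.00000000e+00,  0.00000000e+00,  0.00000000e+00,
         1.00000000e+00]])}
```

View pics/side0.png

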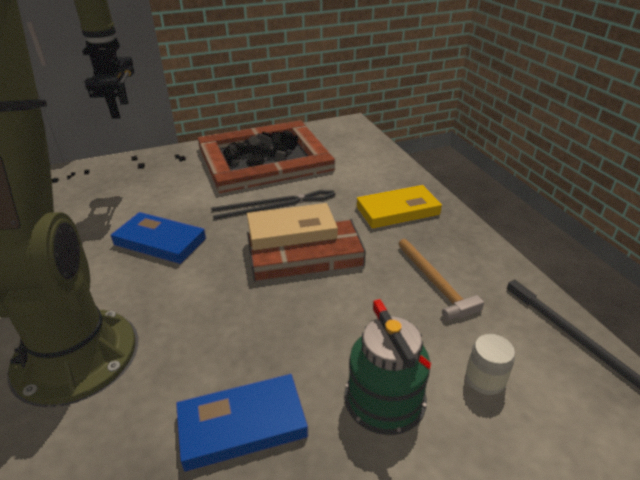

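View pics/top0.png

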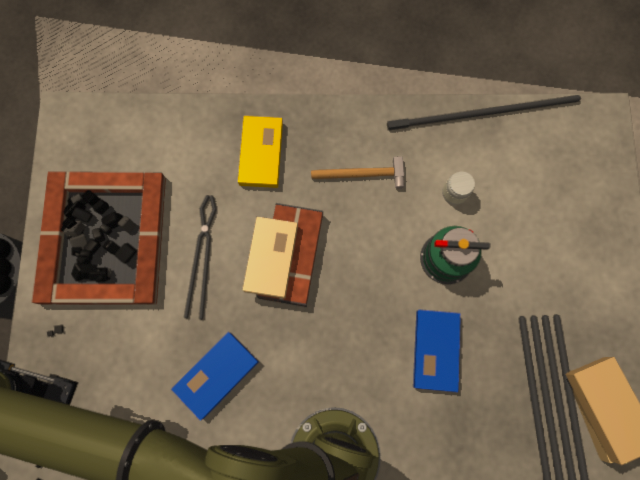

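```bash
cat > h.py <<'E'
import numpy as np, cv2
from cell import env
C={n:env.get_calibration(n) for n in("side","top")}
def dist(n): return np.array([C[n]['k1'],0,0,0,0.])
def onplane(n,uv,z):
    uv=np.asarray(uv,float).reshape(-1,1,2)
    s=cv2.undistortPoints(uv,C[n]['K'],dist(n)).reshape(-1,2)
    T=C[n]['camera_from_world'];R=T[:3,:3];o=-R.T@T[:3,3]
    d=np.c_[s,np.ones(len(s))]@R
    return o+d*((z-o[2])/d[:,2])[:,None]
def proj(n,P):
    T=C[n]['camera_from_world']
    return cv2.projectPoints(np.asarray(P,float).reshape(-1,1,3),cv2.Rodrigues(T[:3,:3])[0],T[:3,3],C[n]['K'],dist(n))[0].reshape(-1,2)
def shot(n,name):
    p,d=env.read_camera(n); cv2.imwrite(f"pics/{name}.png",p[...,::-1]); return p,d
def rect(mask):
    cs=cv2.findContours(mask.astype(np.uint8),cv2.RETR_EXTERNAL,cv2.CHAIN_APPROX_NONE)[0]
    return max(cs,key=cv2.contourArea).reshape(-1,2)
def rectplane(n,mask,z):
    P=onplane(n,rect(mask),z)[:,:2]
    (c,s,a)=cv2.minAreaRect((P*1000).astype(np.float32))
    return c,s,a,cv2.boxPoints((c,s,a))
E
python3 - <<'E'
from h import *
p=cv2.imread("pics/top0.png")
a=p[190:320,230:340]; b=p[215:295,405:505]
cv2.imwrite("pics/crA.png",cv2.resize(a,None,fx=4,fy=4)); cv2.imwrite("pics/crB.png",cv2.resize(b,None,fx=6,fy=6))
s=cv2.imread("pics/side0.png")
cv2.imwrite("pics/crC.png",cv2.resize(s[285:435,330:450],None,fx=4,fy=4))
cv2.imwrite("pics/crD.png",cv2.resize(s[190:290,230:380],None,fx=5,fy=5))
E
```

```text
(no output)
```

View pics/crA.png

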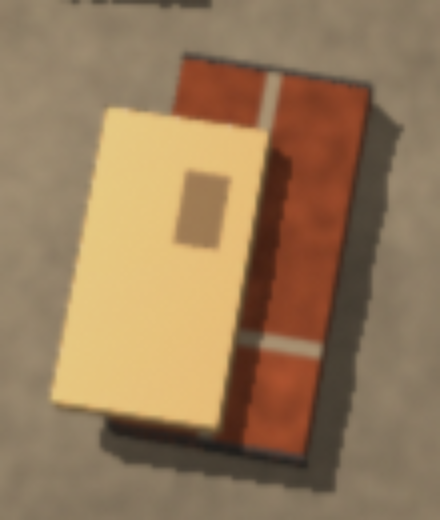

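View pics/crB.png

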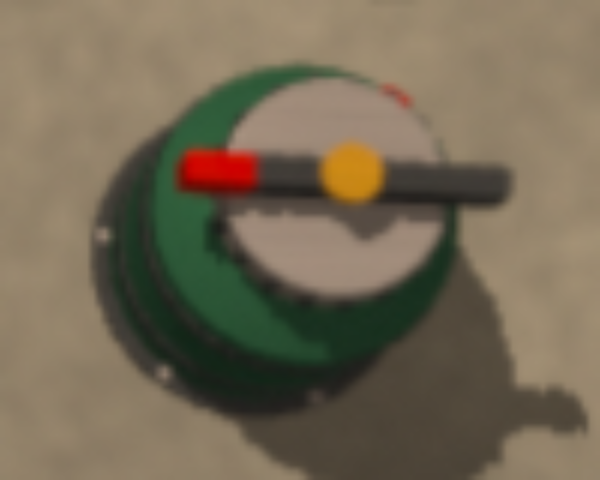

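View pics/crC.png

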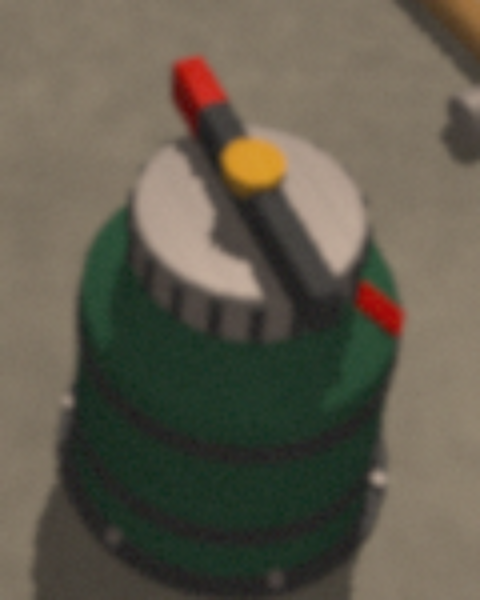

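View pics/crD.png

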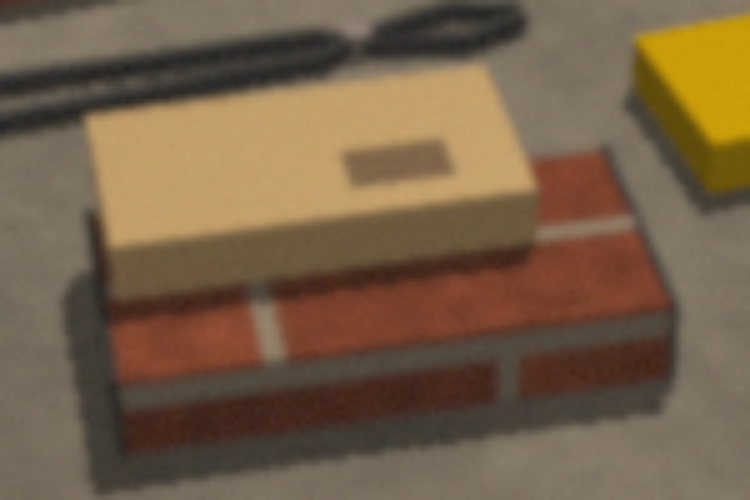

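Run:
```python
from h import *
s=cv2.imread("pics/side0.png")
cv2.imwrite("pics/crE.png",cv2.resize(s[10:130,60:160],None,fx=5,fy=5,interpolation=cv2.INTER_CUBIC))
p=cv2.imread("pics/top0.png")
cv2.imwrite("pics/crF.png",cv2.resize(p[340:440,0:100],None,fx=5,fy=5,interpolation=cv2.INTER_CUBIC))
hsv=cv2.cvtColor(p,cv2.COLOR_BGR2HSV)
m=np.zeros(p.shape[:2],np.uint8)
cream=cv2.inRange(hsv,(15,70,120),(30,200,255)); 
r=np.zeros_like(m); r[200:310,230:340]=1
cream=cv2.morphologyEx(cream*r,cv2.MORPH_CLOSE,np.ones((9,9)))
print("brick top",rectplane("top",cream,.077))
red=cv2.inRange(hsv,(0,120,60),(12,255,255))*r
allm=cv2.morphologyEx(((red>0)|(cream>0)).astype(np.uint8),cv2.MORPH_CLOSE,np.ones((7,7)))
# kerb from crop A corners (px/4+offset)
k=np.array([[182,55],[371,84],[306,458]])/4+[230,190]
print("kerb corners",onplane("top",k,.045))
b=np.array([[104,107],[268,129],[220,430],[52,405]])/4+[230,190]
print("brick corners",onplane("top",b,.077))
# bar
bb=np.array([[352,172],[182,153],[180,190],[510,172],[505,204],[397,97]])/6+[405,215]
for z in(.181,):print("bar pts",onplane("top",bb,z))
print("mark",onplane("top",bb[5:],.116))
sb=np.array([[380,307]])/4+[330,285]
print("mark side",onplane("side",sb,.116))
d=np.load("pics/top0.npy")
print(d[190:320:10,230:340:10].round(3))
```

```text
brick top ((503.03369140625, 132.10484313964844), (289.5660400390625, 289.7107849121094), 0.25909149646759033, array([[357.5971  , 276.30405 ],
       [358.90717 , -13.403776],
       [648.4703  , -12.09436 ],
       [647.1602  , 277.61346 ]], dtype=float32))
kerb corners [[0.6470401  0.15965799 0.045     ]
 [0.62718493 0.03110119 0.045     ]
 [0.37346626 0.07225691 0.045     ]]
brick corners [[0.6012203  0.20723589 0.077     ]
 [0.58673088 0.09876146 0.077     ]
 [0.38762272 0.1263707  0.077     ]
 [0.40328705 0.23416343 0.077     ]]
bar pts [[ 0.50712371 -0.30880597  0.181     ]
 [ 0.51466143 -0.24129449  0.181     ]
 [ 0.49942105 -0.23988435  0.181     ]
 [ 0.50739596 -0.37158513  0.181     ]
 [ 0.49427371 -0.36879433  0.181     ]
 [ 0.53819179 -0.32838861  0.181     ]]
mark [[ 0.55456773 -0.34671959  0.116     ]]
mark side [[ 0.55224758 -0.34186541  0.116     ]]
[[1.509 1.515 1.51  1.51  1.512 1.511 1.51  1.507 1.509 1.51  1.51 ]
 [1.508 1.495 1.501 1.501 1.508 1.51  1.506 1.5   1.502 1.503 1.505]
 [1.502 1.491 1.499 1.493 1.498 1.446 1.453 1.446 1.459 1.451 1.498]
 [1.495 1.491 1.496 1.414 1.416 1.419 1.448 1.446 1.442 1.449 1.489]
 [1.493 1.492 1.482 1.409 1.411 1.41  1.411 1.443 1.444 1.487 1.491]
 [1.485 1.478 1.48  1.401 1.398 1.4   1.401 1.432 1.436 1.474 1.475]
 [1.473 1.478 1.398 1.391 1.395 1.394 1.397 1.424 1.425 1.475 1.479]
 [1.471 1.466 1.39  1.387 1.388 1.386 1.391 1.423 1.421 1.469 1.468]
 [1.462 1.464 1.387 1.381 1.39  1.384 1.413 1.415 1.417 1.461 1.463]
 [1.457 0.    1.376 1.379 1.377 1.377 1.408 1.407 1.415 1.449 1.451]
 [1.451 1.446 1.373 1.374 1.368 1.371 1.403 1.404 1.454 1.447 1.448]
 [1.443 1.442 1.446 1.441 0.    1.398 1.399 1.398 1.445 1.441 1.443]
 [1.437 1.438 1.438 1.438 1.441 1.439 1.439 1.438 1.436 1.433 1.439]]
```

View pics/crE.png

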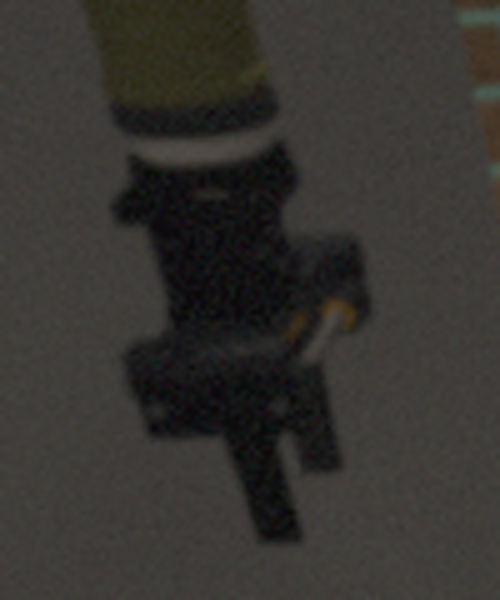

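View pics/crF.png

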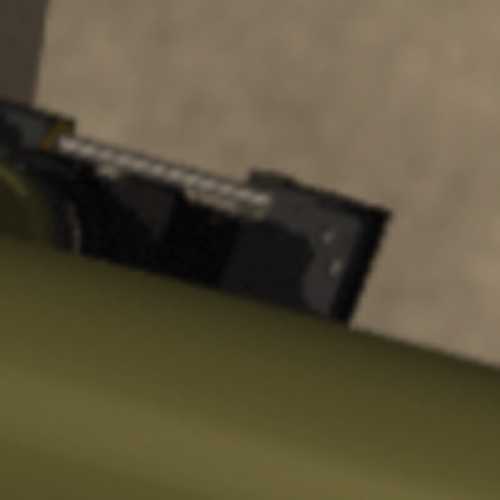

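Run:
```python
from h import *
f=lambda a:np.array(a)/4+[330,285]
print(onplane("side",f([[173,66],[203,57],[338,277],[300,297],[253,160]]),.1805).round(4))
print("mark ends side",onplane("side",f([[360,287]]),.124),onplane("side",f([[403,315]]),.110))
# overlay check in both views
c=np.array([.505,-.307]);a=np.radians(87.3);u=np.array([np.cos(a),np.sin(a)])
P=[[*(c+.065*s*u),.1805] for s in(-1,0,1)]
print(proj("top",P).round(1),proj("side",P).round(1))
# brick/kerb in side view
g=lambda a:np.array(a)/5+[230,190]
print("brick top side",onplane("side",g([[87,115],[488,66],[537,193],[103,247]]),.077).round(4))
print("kerb side",onplane("side",g([[605,150],[670,310],[122,380]]),.045).round(4))
```

```text
[[ 0.5036 -0.2466  0.1805]
 [ 0.5172 -0.2465  0.1805]
 [ 0.5109 -0.3669  0.1805]
 [ 0.4937 -0.3699  0.1805]
 [ 0.5094 -0.3046  0.1805]]
mark ends side [[ 0.54579156 -0.3355774   0.124     ]] [[ 0.56188769 -0.34477858  0.11      ]]
[[490.2 245.9]
 [462.9 244.6]
 [435.7 243.2]] [[410.8 358.6]
 [391.5 326.9]
 [374.5 299. ]]
brick top side [[0.4083 0.2342 0.077 ]
 [0.6043 0.2017 0.077 ]
 [0.585  0.0934 0.077 ]
 [0.388  0.1283 0.077 ]]
kerb side [[0.6479 0.155  0.045 ]
 [0.6234 0.0278 0.045 ]
 [0.3787 0.073  0.045 ]]
```

Call:
carry_out(
  increments=[
    [0.031,-0.035,0,-6,-1],
    [0.062,-0.071,0,-12,-1],
    [0.093,-0.106,0,-18,-1],
    [0.125,-0.142,0,-24,-1],
    [0.156,-0.177,0,-30,-1],
    [0.187,-0.213,0,-36,-1],
    [0.218,-0.248,0,-42,-1],
    [0.249,-0.283,0,-48,-1],
    [0.28,-0.319,0,-54,-1],
    [0.312,-0.354,0,-60,-1],
    [0.343,-0.39,0,-66,-1],
    [0.374,-0.425,0,-72,-1],
    [0.37,-0.472,0,-77,-1],
    [0.366,-0.519,0,-77,-1],
    [0.362,-0.566,0,-77,-1],
    [0.357,-0.613,0,-77,-1],
    [0.352,-0.66,0,-77,-1],
    [0.348,-0.707,0,-77,-1],
    [0.344,-0.754,0,-77,-1],
    [0.34,-0.8,0,-77,-1],
  ],
)

```text
time_s: 2.1
tool_pos: [0.5156, -0.1763, 0.4047]
tool_rot: [-180.0, -0.0, -2.7]
force: [0.0, 0.4, -0.3]
grip_width: 0.0866
```

Call:
carry_out(
  increments=[
    [-0.004,-0.044,0,0,-1],
    [-0.008,-0.088,0,0,-1],
    [-0.008,-0.088,-0.03,0,-1],
    [-0.008,-0.088,-0.05,0,-1],
    [-0.008,-0.088,-0.0595,0,-1],
    [-0.008,-0.088,-0.0595,0,-1],
    [-0.008,-0.088,-0.0595,0,-1],
  ],
)

```text
time_s: 2.8
tool_pos: [0.5088, -0.2622, 0.3459]
tool_rot: [180.0, -0.0, -2.7]
force: [-0.2, -0.3, -0.0]
grip_width: 0.0871
```

Run:
```python
from h import *
o=env.get_obs();print(o['tool_pos'],o['force'],o['grip_width'])
shot("top","t1");p,_=shot("side","s1")
cv2.imwrite("pics/s1c.png",cv2.resize(cv2.imread("pics/s1.png")[230:430,300:480],None,fx=3,fy=3))
```

```text
[ 0.5087577  -0.26218581  0.34590934] [-0.18223507 -0.32184135 -0.00833433] 0.08708190808975005
```

View pics/s1c.png

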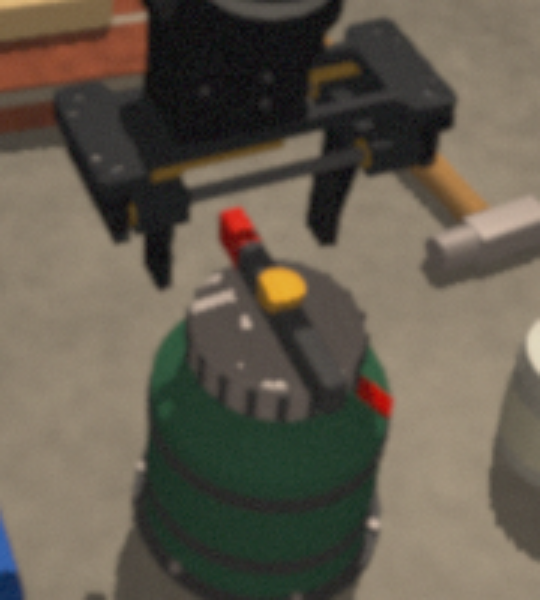

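Call:
carry_out(
  increments=[
    [0,0,0,0,0],
    [0,0,0,0,0.4],
    [0,0,0,0,1],
    [0,0,0,0,1],
    [0,0,0,0,1],
    [0,0,0,0,1],
    [0,0,0,0,1],
  ],
  grip_force=12,
)

```text
time_s: 3.6
tool_pos: [0.5084, -0.2624, 0.3452]
tool_rot: [180.0, 0.0, -2.7]
force: [-0.1, -0.4, 0.3]
grip_width: 0.0391
```

Run:
```python
import numpy as np
# arc about can axis from r=.045, start 87 deg; relative to grasp
for a in range(0,132,6):
    t0=np.radians(87);t=np.radians(87-a)
    print(a,np.round([.045*(np.cos(t)-np.cos(t0)),.045*(np.sin(t)-np.sin(t0)),-.003*np.radians(a)],4))
```

```text
0 [ 0.  0. -0.]
6 [ 0.0047 -0.0005 -0.0003]
12 [ 0.0093 -0.0015 -0.0006]
18 [ 0.0138 -0.0029 -0.0009]
24 [ 0.0181 -0.0048 -0.0013]
30 [ 0.0222 -0.0072 -0.0016]
36 [ 0.026  -0.01   -0.0019]
42 [ 0.0295 -0.0131 -0.0022]
48 [ 0.0326 -0.0166 -0.0025]
54 [ 0.0354 -0.0204 -0.0028]
60 [ 0.0377 -0.0245 -0.0031]
66 [ 0.0397 -0.0288 -0.0035]
72 [ 0.0411 -0.0333 -0.0038]
78 [ 0.0421 -0.0379 -0.0041]
84 [ 0.0426 -0.0426 -0.0044]
90 [ 0.0426 -0.0473 -0.0047]
96 [ 0.0421 -0.052  -0.005 ]
102 [ 0.0411 -0.0566 -0.0053]
108 [ 0.0397 -0.0611 -0.0057]
114 [ 0.0377 -0.0654 -0.006 ]
120 [ 0.0354 -0.0694 -0.0063]
126 [ 0.0326 -0.0733 -0.0066]
```

Width 39 mm and closing slowly; give it time.

Call:
carry_out(
  increments=[
    [0,0,0,0,1],
    [0,0,0,0,1],
    [0,0,0,0,1],
    [0,0,0,0,1],
    [0,0,0,0,1],
    [0,0,0,0,1],
    [0,0,0,0,1],
  ],
)

```text
time_s: 4.3
tool_pos: [0.5091, -0.2621, 0.3454]
tool_rot: [180.0, -0.1, -2.7]
force: [5.8, 0.2, -3.3]
grip_width: 0.0136
```

Call:
carry_out(
  increments=[
    [0.0047,-0.0005,-0.0003,-6,1],
    [0.0093,-0.0015,-0.0006,-12,1],
    [0.0138,-0.0029,-0.0009,-18,1],
    [0.0181,-0.0048,-0.0013,-24,1],
    [0.0222,-0.0072,-0.0016,-30,1],
    [0.026,-0.01,-0.0019,-36,1],
    [0.0295,-0.0131,-0.0022,-42,1],
    [0.0326,-0.0166,-0.0025,-48,1],
    [0.0354,-0.0204,-0.0028,-54,1],
    [0.0377,-0.0245,-0.0031,-60,1],
    [0.0377,-0.0245,-0.0031,-60,1],
  ],
)

```text
time_s: 5.4
tool_pos: [0.5478, -0.286, 0.3423]
tool_rot: [-179.9, -0.1, -62.8]
force: [7.0, 0.2, -2.9]
grip_width: 0.014
```

Call:
carry_out(
  increments=[
    [0.002,-0.0043,-0.0003,-6,1],
    [0.0034,-0.0088,-0.0006,-12,1],
    [0.0044,-0.0134,-0.0009,-18,1],
    [0.0049,-0.0181,-0.0013,-24,1],
    [0.0049,-0.0228,-0.0016,-30,1],
    [0.0044,-0.0275,-0.0019,-36,1],
    [0.0034,-0.0321,-0.0022,-42,1],
    [0.002,-0.0366,-0.0025,-48,1],
    [0,-0.0409,-0.0029,-54,1],
    [0,-0.0409,-0.0029,-54,1],
  ],
)

```text
time_s: 6.4
tool_pos: [0.5478, -0.3277, 0.3395]
tool_rot: [-179.7, 0.0, -116.9]
force: [8.3, -3.1, -3.5]
grip_width: 0.014
```

Run:
```python
from h import *
o=env.get_obs();print(o['tool_pos'],o['force'],o['wrist_torque'],o['grip_width'])
shot("top","t2");p,_=shot("side","s2")
cv2.imwrite("pics/s2c.png",cv2.resize(cv2.imread("pics/s2.png")[230:430,300:480],None,fx=3,fy=3))
```

```text
[ 0.547785   -0.32767935  0.33949959] [ 8.26270814 -3.11477661 -3.49655605] [-0.59332681 -1.67063613 -0.21859614] 0.013967103685900659
```

View pics/s2c.png

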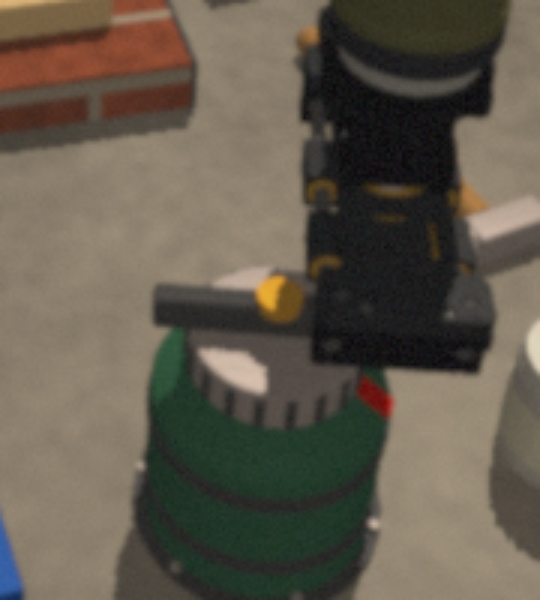

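Call:
carry_out(
  increments=[
    [-0.0012,-0.002,-0.0002,-3,1],
    [-0.0023,-0.004,-0.0003,-6,1],
    [-0.0037,-0.006,-0.0005,-9,1],
    [-0.0037,-0.006,-0.0005,-9,1],
  ],
)

```text
time_s: 6.9
tool_pos: [0.5441, -0.3336, 0.339]
tool_rot: [-179.7, 0.1, -125.8]
force: [8.1, -3.0, -4.4]
grip_width: 0.0136
```

Call:
carry_out(
  increments=[
    [-0.0014,-0.0019,-0.0001,-3,1],
    [-0.0031,-0.0037,-0.0002,-6,1],
    [-0.0031,-0.0037,-0.0002,-6,1],
  ],
)

```text
time_s: 7.2
tool_pos: [0.5423, -0.3356, 0.3389]
tool_rot: [-179.8, 0.3, -131.6]
force: [9.1, 0.8, -2.9]
grip_width: 0.0145
```

Call:
carry_out(
  increments=[
    [-0.0018,-0.0018,0,-2,1],
    [-0.003,-0.003,0,-3,1],
    [-0.003,-0.003,0,-3,1],
    [-0.003,-0.003,0,-3,1],
  ],
)

```text
time_s: 7.6
tool_pos: [0.5414, -0.3362, 0.3388]
tool_rot: [-179.9, 0.6, -134.3]
force: [12.8, 5.3, -2.0]
grip_width: 0.0157
```

Call:
carry_out(
  increments=[
    [0,0,0,0,1],
    [0.003,0.003,0,3,0.3],
    [0.003,0.003,0,3,0],
    [0.003,0.003,0,3,-0.3],
    [0.003,0.003,0,3,-1],
    [0.003,0.003,0,3,-1],
    [0.003,0.003,0,3,-1],
    [0.003,0.003,0.04,3,-1],
    [0.003,0.003,0.08,3,-1],
    [-0.02,0.05,0.1,3,-1],
    [-0.02,0.1,0.1,3,-1],
    [-0.02,0.15,0.1,3,-1],
    [-0.02,0.2,0.1,3,-1],
    [-0.02,0.2,0.1,3,-1],
  ],
)

```text
time_s: 9.0
tool_pos: [0.5176, -0.1317, 0.4381]
tool_rot: [179.8, 0.2, -130.9]
force: [1.3, 0.4, -0.4]
grip_width: 0.087
```

Run:
```python
from h import *
o=env.get_obs();print(o['tool_pos'],o['force'],o['grip_width'])
shot("top","t3");p,_=shot("side","s3")
a=cv2.resize(cv2.imread("pics/s3.png")[280:430,330:450],None,fx=4,fy=4)
b=cv2.resize(cv2.imread("pics/t3.png")[215:295,405:505],None,fx=4,fy=4)
im=np.zeros((600,800,3),np.uint8);im[:a.shape[0],:a.shape[1]]=a;im[:b.shape[0],400:400+b.shape[1]]=0;im[:320,480:]=b[:,:320]
cv2.imwrite("pics/c3.png",im)
```

```text
[ 0.51757422 -0.13167436  0.43807157] [ 1.31299754  0.43704616 -0.37346346] 0.08697171944673851
```

View pics/c3.png

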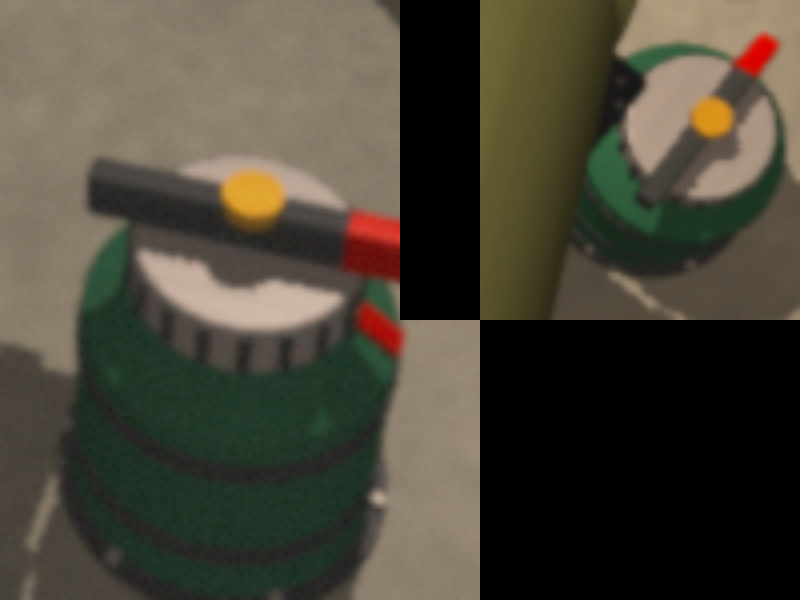

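View pics/t3.png

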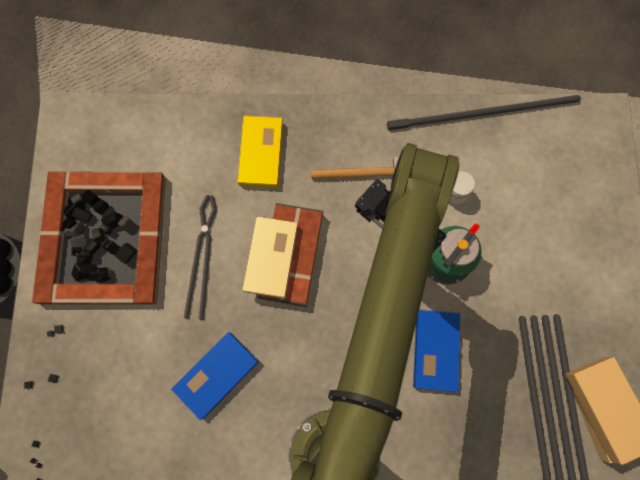

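Call:
carry_out(
  increments=[
    [-0.007,0.045,0,6,1],
    [-0.014,0.09,0,12,1],
    [-0.021,0.13,0,18,1],
    [-0.028,0.17,0,24,1],
    [-0.035,0.213,0,30,1],
    [-0.035,0.213,-0.04,32,1],
    [-0.035,0.213,-0.08,32,1],
    [-0.035,0.213,-0.11,32,1],
    [-0.035,0.213,-0.13,32,1],
    [-0.035,0.213,-0.13,32,1],
    [-0.035,0.213,-0.13,32,1],
    [-0.035,0.213,-0.13,32,1],
    [-0.035,0.213,-0.13,32,1],
    [-0.035,0.213,-0.13,32,1],
    [-0.035,0.213,-0.13,32,1],
    [-0.035,0.213,-0.13,32,1],
    [-0.035,0.213,-0.13,32,1],
    [-0.035,0.213,-0.13,32,1],
  ],
  grip_force=15,
)

```text
time_s: 10.9
tool_pos: [0.4813, 0.0726, 0.3086]
tool_rot: [180.0, -0.0, -99.7]
force: [-0.5, 0.3, 0.0]
grip_width: 0.0002
```

Run:
```python
from h import *
o=env.get_obs();print(o['time_s'],o['tool_pos'],o['tool_rot'],o['force'],o['grip_width'])
shot("side","s4")
cv2.imwrite("pics/s4c.png",cv2.resize(cv2.imread("pics/s4.png")[130:290,200:400],None,fx=4,fy=3.75))
```

```text
10.9 [0.4812651  0.07258627 0.30859131] [ 1.79994285e+02 -3.51698260e-03 -9.97350179e+01] [-0.52881532  0.32832132  0.00063539] 0.0001849245419489743
```

View pics/s4c.png

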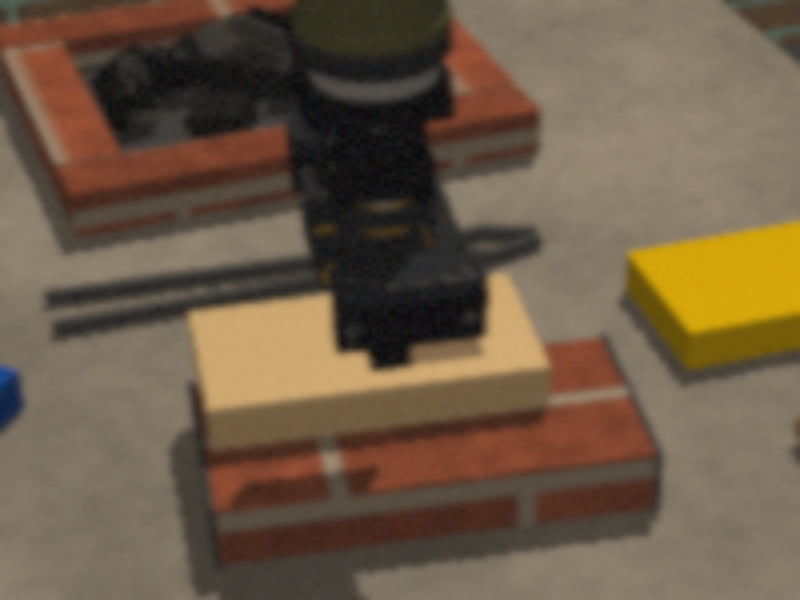

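Call:
carry_out(
  increments=[
    [0,0,-0.04,1,1],
    [0,0,-0.072,1,1],
    [0,0,-0.072,1,1],
    [0.001,0.008,-0.072,1,1],
    [0.002,0.016,-0.072,1,1],
    [0.002,0.016,-0.072,1,1],
    [0.002,0.016,-0.072,1,1],
    [0.002,0.016,-0.072,1,1],
  ],
)

```text
time_s: 11.75
tool_pos: [0.4835, 0.0886, 0.2373]
tool_rot: [-180.0, 0.1, -98.7]
force: [-0.5, -0.3, 0.8]
grip_width: 0.0004
```

Call:
carry_out(
  increments=[
    [0.0003,0.002,0,0,1],
    [0.0006,0.004,0,0,1],
    [0.0006,0.004,0,0,1],
  ],
)

```text
time_s: 12.05
tool_pos: [0.4839, 0.0928, 0.2366]
tool_rot: [180.0, 0.0, -98.7]
force: [0.2, -0.4, -0.1]
grip_width: 0.0006
```

Call:
carry_out(
  increments=[
    [0.0003,0.002,0,0,1],
    [0.0003,0.002,0,0,1],
  ],
)

```text
time_s: 12.25
tool_pos: [0.4842, 0.0948, 0.2365]
tool_rot: [180.0, -0.0, -98.7]
force: [0.1, 0.1, 0.2]
grip_width: 0.0004
```

Call:
carry_out(
  increments=[
    [0.0003,0.002,0,0,1],
    [0.0003,0.002,0,0,1],
  ],
)

```text
time_s: 12.45
tool_pos: [0.4845, 0.0968, 0.2366]
tool_rot: [180.0, -0.0, -98.7]
force: [0.5, 0.5, 0.0]
grip_width: 0.0005
```

Call:
carry_out(
  increments=[
    [0.0003,0.002,0,0,1],
    [0.0003,0.002,0,0,1],
  ],
)

```text
time_s: 12.65
tool_pos: [0.4848, 0.0988, 0.2366]
tool_rot: [-180.0, -0.0, -98.7]
force: [0.5, 0.4, 0.8]
grip_width: 0.0007
```

Call:
carry_out(
  increments=[
    [0.0003,0.002,0,0,1],
    [0.0003,0.002,0,0,1],
  ],
)

```text
time_s: 12.85
tool_pos: [0.4851, 0.1008, 0.2366]
tool_rot: [-180.0, -0.0, -98.7]
force: [0.1, 0.7, 0.0]
grip_width: 0.0004
```

Run:
```python
from h import *
p,_=shot("side","s5"); q,_=shot("top","t5")
a=cv2.resize(cv2.imread("pics/s5.png")[150:300,210:410],None,fx=4,fy=4)
cv2.imwrite("pics/s5c.png",a)
cv2.imwrite("pics/t5c.png",cv2.resize(cv2.imread("pics/t5.png")[180:330,220:420],None,fx=4,fy=4))
o=env.get_obs();t=o['tool_pos'];print(t,o['force'])
u=np.array([.152,.988]);
# predicted closed-finger front face at tip
P=np.array([[*(t[:2]+.015*u),t[2]-.182]]);print(proj("side",P),proj("top",P))
```

```text
[0.48510713 0.10057585 0.2365949 ] [ 0.13129725 -0.20178863  0.55637855]
[[294.7155484  240.55361345]] [[290.53578468 260.83088788]]
```

View pics/s5c.png

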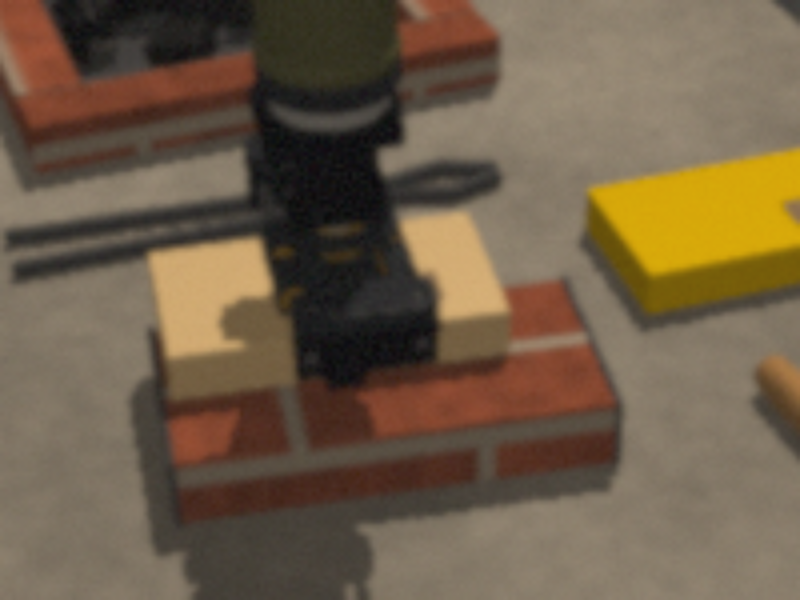

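View pics/t5c.png

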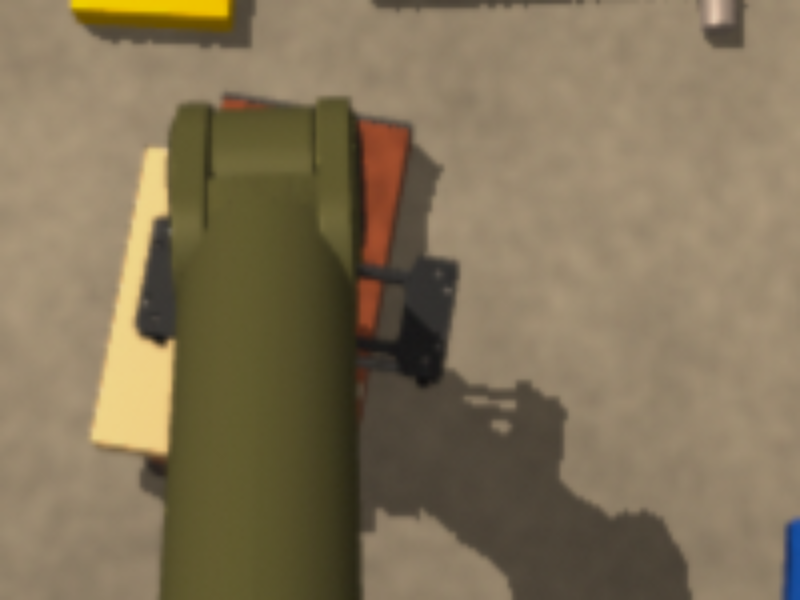

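Call:
carry_out(
  increments=[
    [0.0003,0.002,0,0,1],
    [0.0003,0.002,0,0,1],
  ],
)

```text
time_s: 13.15
tool_pos: [0.4854, 0.1028, 0.2366]
tool_rot: [-180.0, 0.0, -98.7]
force: [-0.3, 0.2, -0.2]
grip_width: 0.0004
```

Call:
carry_out(
  increments=[
    [0.0003,0.002,0,0,1],
    [0.0003,0.002,0,0,1],
  ],
)

```text
time_s: 13.35
tool_pos: [0.4857, 0.1046, 0.2366]
tool_rot: [-180.0, -0.0, -98.7]
force: [0.3, 0.5, -0.1]
grip_width: 0.0004
```

Call:
carry_out(
  increments=[
    [0.0003,0.002,0,0,1],
    [0.0003,0.002,0,0,1],
  ],
)

```text
time_s: 13.55
tool_pos: [0.4859, 0.1056, 0.2365]
tool_rot: [180.0, -0.1, -98.8]
force: [-0.8, -4.2, 1.9]
grip_width: 0.0003
```

Call:
carry_out(
  increments=[
    [0.0003,0.002,0,0,1],
    [0.0003,0.002,0,0,1],
  ],
)

```text
time_s: 13.75
tool_pos: [0.4863, 0.1078, 0.2365]
tool_rot: [180.0, -0.1, -98.8]
force: [-0.7, -5.6, 1.3]
grip_width: 0.0003
```

Call:
carry_out(
  increments=[
    [0.0003,0.002,0,0,1],
    [0.0003,0.002,0,0,1],
  ],
)

```text
time_s: 13.95
tool_pos: [0.4866, 0.1101, 0.2365]
tool_rot: [180.0, -0.0, -98.8]
force: [-1.3, -3.9, 1.8]
grip_width: 0.0005
```

Call:
carry_out(
  increments=[
    [0.0003,0.002,0,0,1],
    [0.0003,0.002,0,0,1],
  ],
)

```text
time_s: 14.15
tool_pos: [0.4869, 0.1123, 0.2366]
tool_rot: [180.0, -0.0, -98.8]
force: [-1.1, -5.2, 1.7]
grip_width: 0.0005
```

Call:
carry_out(
  increments=[
    [-0.0015,-0.01,0,0,1],
    [-0.003,-0.02,0.02,0,1],
    [-0.003,-0.02,0.055,0,-1],
    [-0.003,-0.02,0.055,0,-1],
    [-0.003,-0.02,0.055,0,-1],
    [-0.003,-0.02,0.055,0,-1],
  ],
)

```text
time_s: 14.75
tool_pos: [0.4834, 0.0929, 0.2909]
tool_rot: [179.9, 0.0, -98.7]
force: [-0.5, 0.3, -0.2]
grip_width: 0.0247
```

Run:
```python
from h import *
o=env.get_obs();print(o['time_s'],o['tool_pos'],o['force'],o['grip_width'])
p,_=shot("side","s6"); q,_=shot("top","t6")
cv2.imwrite("pics/s6c.png",cv2.resize(cv2.imread("pics/s6.png")[180:290,230:390],None,fx=5,fy=5,interpolation=cv2.INTER_CUBIC))
cv2.imwrite("pics/t6c.png",cv2.resize(cv2.imread("pics/t6.png")[190:320,230:340],None,fx=4,fy=4,interpolation=cv2.INTER_CUBIC))
```

```text
14.75 [0.48339329 0.09290363 0.29092617] [-0.53501723  0.26038764 -0.237688  ] 0.02466027798492168
```

View pics/s6c.png

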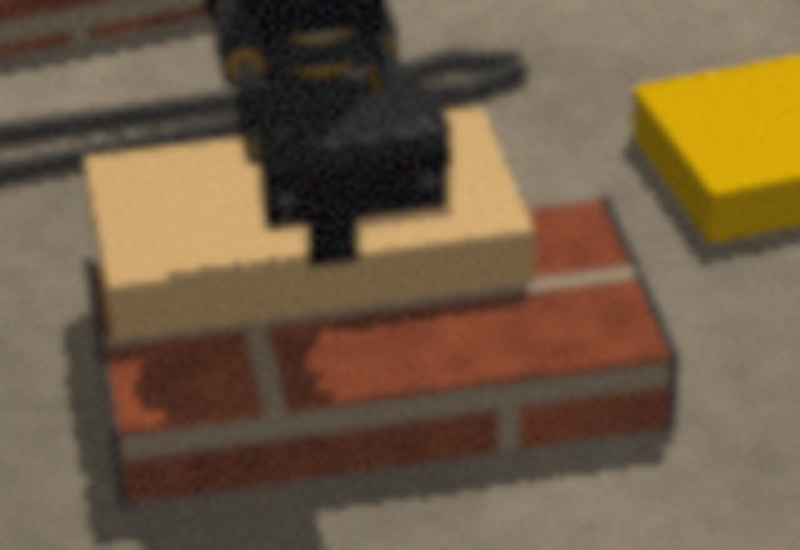

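View pics/t6c.png

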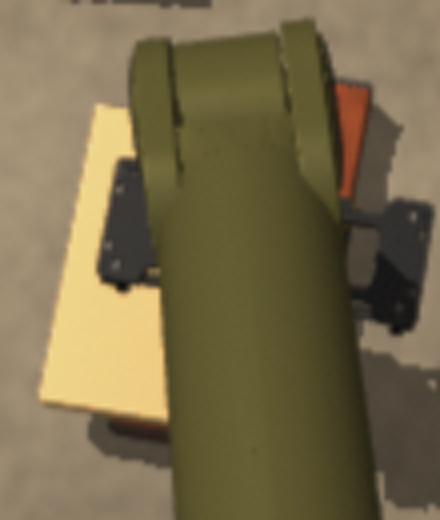

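Run:
```python
from h import *
g=lambda a:np.array(a)/5+[230,180]
S=onplane("side",g([[84,157],[487,106],[533,233],[107,290]]),.077);print(S.round(4))
T=onplane("top",np.array([[97,104],[40,403]])/4+[230,190],.077);print(T.round(4))
for v in (S[3]-S[2],S[0]-S[1],T[1]-T[0]): print(np.degrees(np.arctan2(-v[1],-v[0])))
```

```text
[[0.4087 0.2415 0.077 ]
 [0.6072 0.2104 0.077 ]
 [0.5864 0.1014 0.077 ]
 [0.391  0.1327 0.077 ]]
[[0.6032 0.2119 0.077 ]
 [0.4045 0.2419 0.077 ]]
-9.095635668127914
-8.911282302958725
-8.575078025025318
```

Call:
carry_out(
  increments=[
    [0.005,0.03,0.01,0,-1],
    [0.0105,0.0659,0.01,0,-1],
    [0.0105,0.0659,0,0,-1],
    [0.0105,0.0659,0,0,-1],
    [0.0105,0.0659,0,0,-1],
    [0.0105,0.0659,-0.02,0,-1],
    [0.0105,0.0659,-0.028,0,-1],
    [0.0105,0.0659,-0.028,0,-1],
    [0.0105,0.0659,-0.028,0,-1],
  ],
)

```text
time_s: 15.75
tool_pos: [0.4946, 0.1578, 0.2639]
tool_rot: [-180.0, -0.0, -98.8]
force: [-0.1, 0.2, 0.4]
grip_width: 0.0869
```

Run:
```python
from h import *
o=env.get_obs();print(o['time_s'],o['tool_pos'],o['force'],o['grip_width'])
p,_=shot("side","s7")
cv2.imwrite("pics/s7c.png",cv2.resize(cv2.imread("pics/s7.png")[150:290,230:390],None,fx=5,fy=4.2,interpolation=cv2.INTER_CUBIC))
```

```text
15.75 [0.49456146 0.15780875 0.26389797] [-0.09039476  0.17184406  0.43094519] 0.08693716268830647
```

View pics/s7c.png

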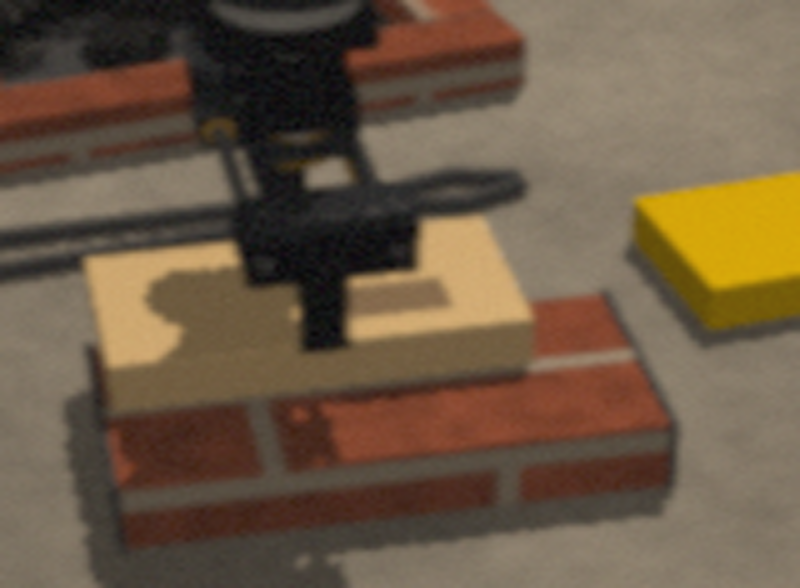

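Run:
```python
from h import *
u=np.array([.153,.988]);t=np.array([.4946,.1578])
P=onplane("side",[[294.6,233.3]],.082)[0];print(P,"outer rel tool",(P[:2]-t)@u)
E_=onplane("side",[[230+323/5,150+345/4.2]],.077)[0];print("brick edge rel tool",(E_[:2]-t)@u)
print("brick -y edge rel tool",(np.array([.4879,.1176])-t)@u)
```

```text
[0.48528598 0.10664554 0.082     ] outer rel tool -0.05196564862573872
brick edge rel tool -0.040828015903975425
brick -y edge rel tool -0.0407427
```

Call:
carry_out(
  increments=[
    [0,0,-0.003,0,-1],
    [0,0,-0.005,0,-1],
    [0.0001,0.0005,-0.006,0,-1],
    [0.0001,0.001,-0.0077,0,-1],
    [0.0001,0.001,-0.0077,0,-1],
  ],
)

```text
time_s: 16.3
tool_pos: [0.4951, 0.1613, 0.2571]
tool_rot: [-179.9, 0.2, -98.7]
force: [-0.5, 3.1, 7.2]
grip_width: 0.0871
```

Call:
carry_out(
  increments=[
    [0.0002,0.001,-0.0015,0,-1],
    [0.0004,0.002,-0.002,0,-1],
    [0.0004,0.002,-0.002,0,-1],
  ],
)

```text
time_s: 16.6
tool_pos: [0.4955, 0.1637, 0.2552]
tool_rot: [-179.9, 0.3, -98.7]
force: [-0.8, 4.9, 6.9]
grip_width: 0.087
```

Run:
```python
from h import *
o=env.get_obs();print(o['time_s'],o['tool_pos'],o['force'],o['grip_width'])
p,_=shot("side","s8")
cv2.imwrite("pics/s8c.png",cv2.resize(cv2.imread("pics/s8.png")[150:290,230:390],None,fx=5,fy=4.2,interpolation=cv2.INTER_CUBIC))
```

```text
16.6 [0.49553505 0.1636903  0.25518568] [-0.76091886  4.85266506  6.85133132] 0.08703445451205738
```

View pics/s8c.png

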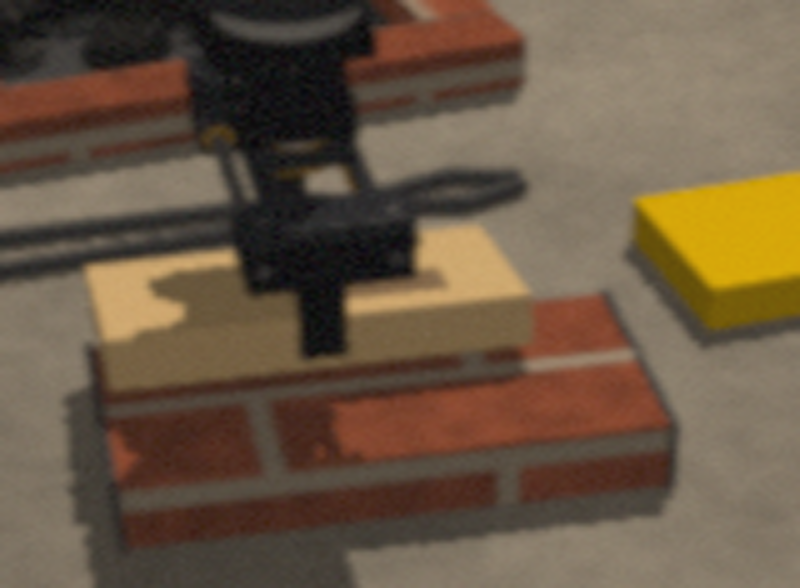

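Call:
carry_out(
  increments=[
    [0,0,-0.0015,0,-1],
    [0,0,-0.003,0,-1],
    [0,0,-0.003,0,-1],
  ],
)

```text
time_s: 16.95
tool_pos: [0.4958, 0.1653, 0.2528]
tool_rot: [-179.9, 0.5, -98.6]
force: [-1.8, 8.8, 10.4]
grip_width: 0.0869
```

```bash
cat >> h.py <<'E'
def look(name):
    o=env.get_obs();print(o['time_s'],o['tool_pos'].round(4),o['tool_rot'].round(1),o['force'].round(1),round(float(o['grip_width']),4))
    shot("side",name)
    cv2.imwrite(f"pics/{name}c.png",cv2.resize(cv2.imread(f"pics/{name}.png")[150:290,230:390],None,fx=5,fy=4.2,interpolation=cv2.INTER_CUBIC))
E
python3 -c "
from h import *
look('s9')"
```

```text
16.95 [0.4958 0.1653 0.2528] [-179.9    0.5  -98.6] [-1.8  8.8 10.4] 0.0869
```

View pics/s9c.png

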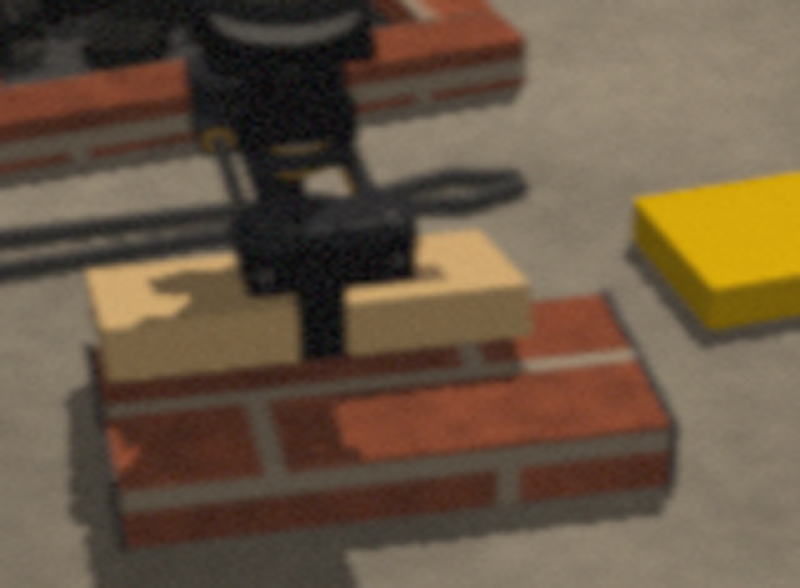

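Call:
carry_out(
  increments=[
    [0.0002,0.0015,-0.001,0,-1],
    [0.0004,0.003,-0.0025,0,-1],
    [0.0006,0.004,-0.004,0,-1],
    [0.0006,0.004,-0.004,0,-1],
  ],
)

```text
time_s: 17.4
tool_pos: [0.4964, 0.1693, 0.2485]
tool_rot: [-179.9, 0.4, -98.6]
force: [0.2, 8.2, 6.9]
grip_width: 0.0867
```

```bash
python3 -c "
from h import *
look('s10')"
```

```text
17.4 [0.4964 0.1693 0.2485] [-179.9    0.4  -98.6] [0.2 8.2 6.9] 0.0867
```

View pics/s10c.png

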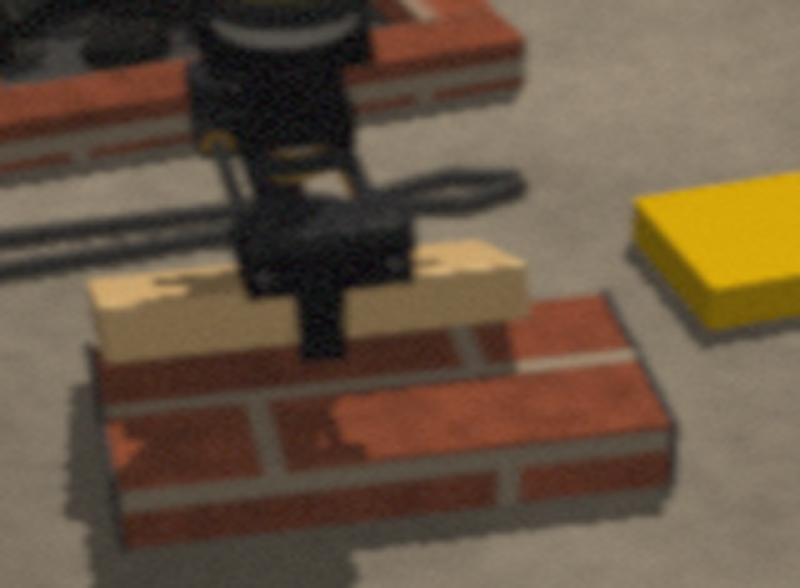

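Call:
carry_out(
  increments=[
    [0.0002,0.0015,-0.0015,0,-1],
    [0.0004,0.003,-0.003,0,-1],
    [0.0006,0.0045,-0.005,0,-1],
    [0.0006,0.0045,-0.005,0,-1],
  ],
)

```text
time_s: 17.85
tool_pos: [0.4969, 0.1731, 0.243]
tool_rot: [-179.8, 0.3, -98.6]
force: [1.2, 6.7, 3.1]
grip_width: 0.0869
```

```bash
python3 -c "
from h import *
look('s11')"
```

```text
17.85 [0.4969 0.1731 0.243 ] [-179.8    0.3  -98.6] [1.2 6.7 3.1] 0.0869
```

View pics/s11c.png

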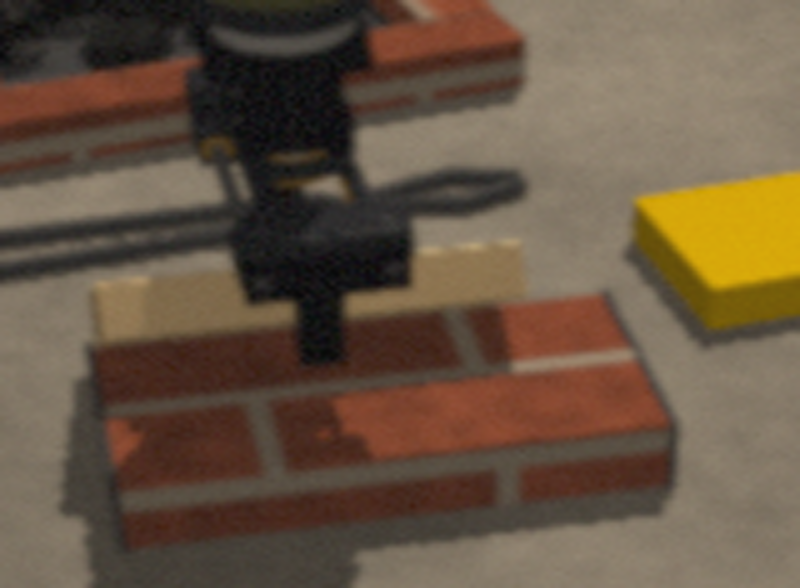

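Call:
carry_out(
  increments=[
    [0.0003,0.002,0,0,-0.9],
    [0.0005,0.0035,0,0,-0.84],
    [0.0008,0.0055,0,0,-0.75],
    [0.0011,0.0075,0,0,-0.655],
    [0.0011,0.0075,0,0,-0.655],
    [0.0011,0.0075,0,0,-0.655],
  ],
)

```text
time_s: 18.5
tool_pos: [0.4972, 0.1781, 0.2419]
tool_rot: [-180.0, 0.1, -98.7]
force: [0.9, 3.8, 0.0]
grip_width: 0.0726
```

```bash
python3 -c "
from h import *
look('s12')"
```

```text
18.5 [0.4972 0.1781 0.2419] [-1.80e+02  1.00e-01 -9.87e+01] [0.9 3.8 0. ] 0.0726
```

View pics/s12c.png

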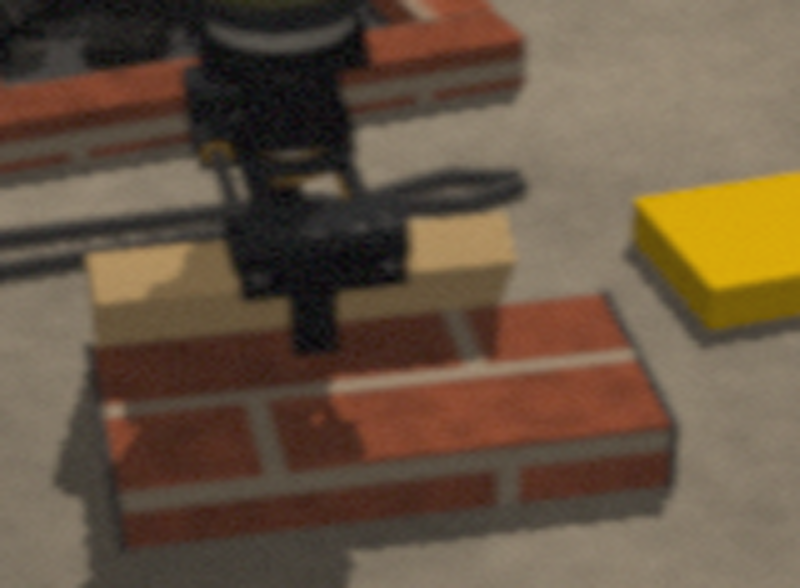

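Call:
carry_out(
  increments=[
    [0.0003,0.002,0,0,-0.56],
    [0.0006,0.004,0,0,-0.47],
    [0.0009,0.006,0,0,-0.38],
    [0.0012,0.008,0,0,-0.287],
    [0.0012,0.008,0,0,-0.287],
    [0.0012,0.008,0,0,-0.287],
  ],
)

```text
time_s: 19.15
tool_pos: [0.4983, 0.1858, 0.2419]
tool_rot: [180.0, 0.0, -98.7]
force: [-0.1, 2.8, 0.3]
grip_width: 0.0568
```

```bash
python3 -c "
from h import *
look('s13')"
```

```text
19.15 [0.4983 0.1858 0.2419] [180.    0.  -98.7] [-0.1  2.8  0.3] 0.0568
```

View pics/s13c.png

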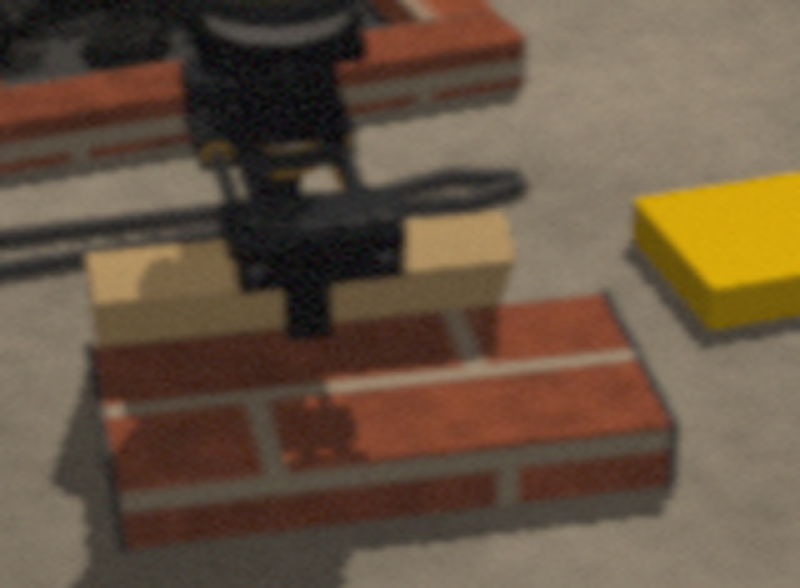

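Call:
carry_out(
  increments=[
    [0.0003,0.002,0,0,-0.195],
    [0.0006,0.004,0,0,-0.1],
    [0.0009,0.006,0,0,-0.01],
    [0.0012,0.008,0,0,0.08],
    [0.0014,0.0095,0,0,0.15],
    [0.0015,0.01,0,0,0.2],
    [0.0015,0.01,0,0,0.2],
    [0.0015,0.01,0,0,0.2],
  ],
)

```text
time_s: 20.0
tool_pos: [0.5004, 0.1922, 0.2435]
tool_rot: [179.9, -0.3, -98.9]
force: [-6.2, -6.4, 19.0]
grip_width: 0.0534
```

```bash
python3 -c "
from h import *
look('s14')"
```

```text
20.0 [0.5004 0.1922 0.2435] [179.9  -0.3 -98.9] [-6.2 -6.4 19. ] 0.0534
```

View pics/s14c.png

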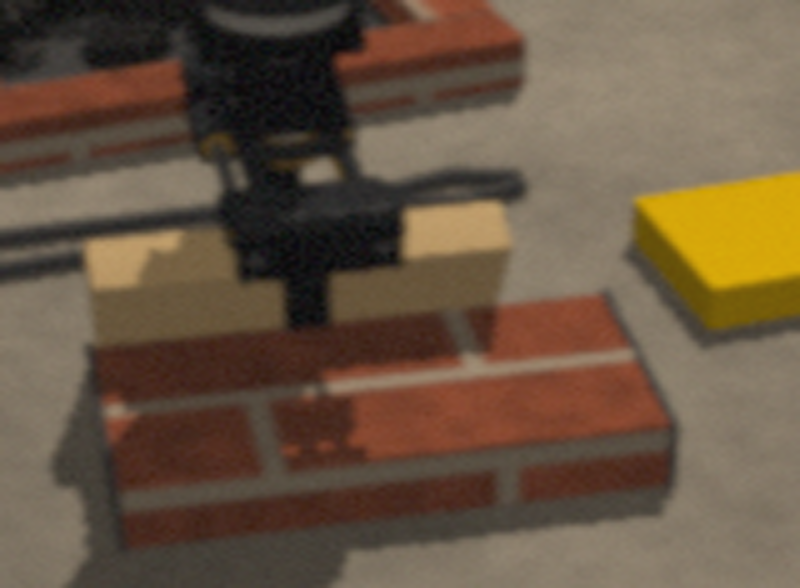

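Call:
carry_out(
  increments=[
    [0,0,0.001,0,0.2],
    [0,0,0.002,0,0.2],
    [0,0,0.003,0,0.2],
    [0,0,0.004,0,0.2],
    [0,0,0.004,0,0.2],
  ],
)

```text
time_s: 20.55
tool_pos: [0.5004, 0.195, 0.2466]
tool_rot: [-179.9, 0.0, -98.8]
force: [-0.5, 0.2, 6.7]
grip_width: 0.0497
```

```bash
python3 -c "
from h import *
look('s15')"
```

```text
20.55 [0.5004 0.195  0.2466] [-179.9    0.   -98.8] [-0.5  0.2  6.7] 0.0497
```

View pics/s15c.png

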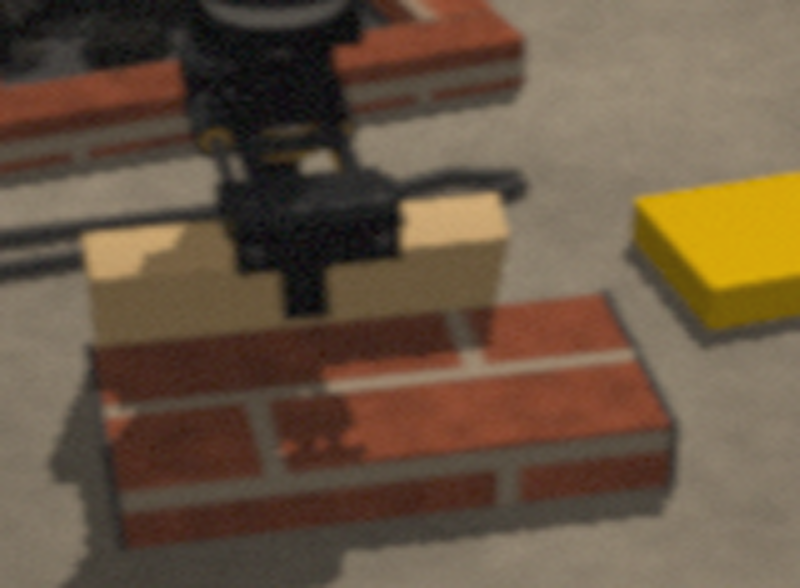

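Call:
carry_out(
  increments=[
    [0,0,0.0015,0,0.3],
    [0,0,0.003,0,0.3],
    [0,0,0.0045,0,0.3],
    [0,0,0.006,0,0.3],
    [0,0,0.006,0,0.3],
  ],
)

```text
time_s: 21.1
tool_pos: [0.4996, 0.1955, 0.2518]
tool_rot: [180.0, -0.0, -98.7]
force: [0.0, 3.0, -0.5]
grip_width: 0.0423
```

```bash
python3 -c "
from h import *
look('s16')"
```

```text
21.1 [0.4996 0.1955 0.2518] [180.   -0.  -98.7] [ 0.   3.  -0.5] 0.0423
```

View pics/s16c.png

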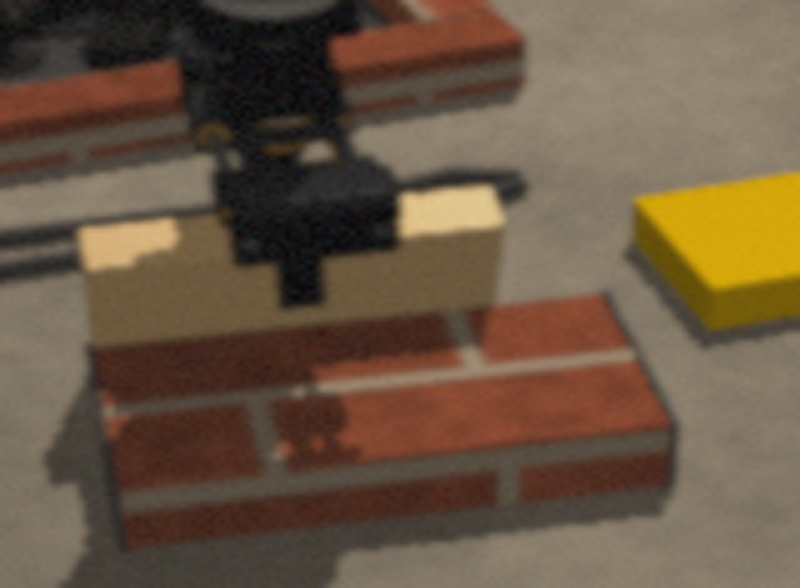

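Call:
carry_out(
  increments=[
    [0.0002,0.001,0.001,0,0.35],
    [0.0003,0.002,0.002,0,0.35],
    [0.0005,0.003,0.003,0,0.4],
    [0.0005,0.003,0.004,0,0.4],
    [0.0005,0.003,0.004,0,0.4],
    [0.0005,0.003,0.004,0,0.4],
  ],
)

```text
time_s: 21.75
tool_pos: [0.5003, 0.1985, 0.2558]
tool_rot: [180.0, 0.0, -98.8]
force: [-1.1, 3.0, -1.5]
grip_width: 0.0345
```

```bash
python3 -c "
from h import *
look('s17')"
```

```text
21.75 [0.5003 0.1985 0.2558] [180.    0.  -98.8] [-1.1  3.  -1.5] 0.0345
```

View pics/s17c.png

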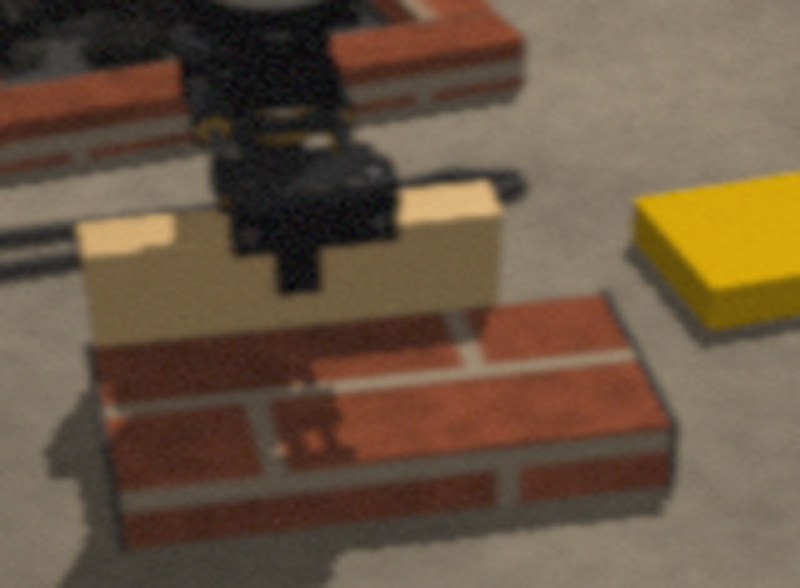

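Call:
carry_out(
  increments=[
    [0.0002,0.001,0.001,0,1],
    [0.0002,0.001,0.001,0,1],
    [0.0002,0.001,0.001,0,1],
    [0.0002,0.001,0.001,0,1],
    [0.0002,0.001,0.001,0,1],
    [0.0002,0.001,0.001,0,1],
  ],
  grip_force=40,
)

```text
time_s: 22.4
tool_pos: [0.5004, 0.1997, 0.2565]
tool_rot: [180.0, 0.0, -98.7]
force: [0.5, 4.8, -7.3]
grip_width: 0.0328
```

Call:
carry_out(
  increments=[
    [0,0.001,0.005,0,1],
    [0,0.002,0.01,0,1],
    [0,0.002,0.015,0,1],
    [0,0.002,0.02,0,1],
    [0,0.002,0.025,0,1],
    [0,0.002,0.03,0,1],
    [0,0.002,0.03,0,1],
    [0,0.002,0.03,0,1],
  ],
)

```text
time_s: 23.2
tool_pos: [0.5006, 0.2013, 0.287]
tool_rot: [180.0, -0.0, -98.7]
force: [0.1, 0.4, -5.8]
grip_width: 0.0321
```

```bash
python3 -c "
from h import *
look('s18')"
```

```text
23.2 [0.5006 0.2013 0.287 ] [180.   -0.  -98.7] [ 0.1  0.4 -5.8] 0.0321
```

View pics/s18.png

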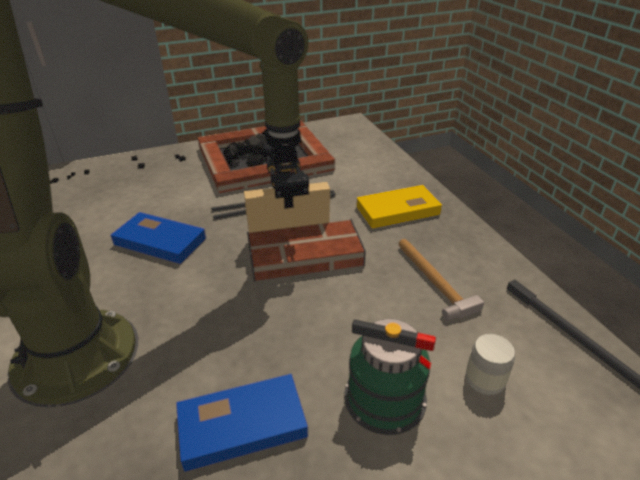

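Call:
carry_out(
  increments=[
    [0,0,0.015,0,1],
    [0,0,0.03,0,1],
    [0,0,0.045,0,1],
    [0,0,0.05,0,1],
    [0.002,-0.017,0.05,0,1],
    [0.004,-0.034,0.05,0,1],
    [0.007,-0.052,0.05,0,1],
    [0.009,-0.07,0.05,0,1],
    [0.011,-0.086,0.05,0,1],
    [0.011,-0.086,0.05,0,1],
    [0.011,-0.086,0.05,0,1],
    [0.011,-0.086,0.05,0,1],
  ],
)

```text
time_s: 24.45
tool_pos: [0.5115, 0.1163, 0.3368]
tool_rot: [180.0, 0.0, -98.7]
force: [-0.5, 0.8, -6.0]
grip_width: 0.0319
```

```bash
python3 -c "
from h import *
look('s19');shot('top','t19')"
```

```text
24.45 [0.5115 0.1163 0.3368] [180.    0.  -98.7] [-0.5  0.8 -6. ] 0.0319
```

View pics/s19c.png

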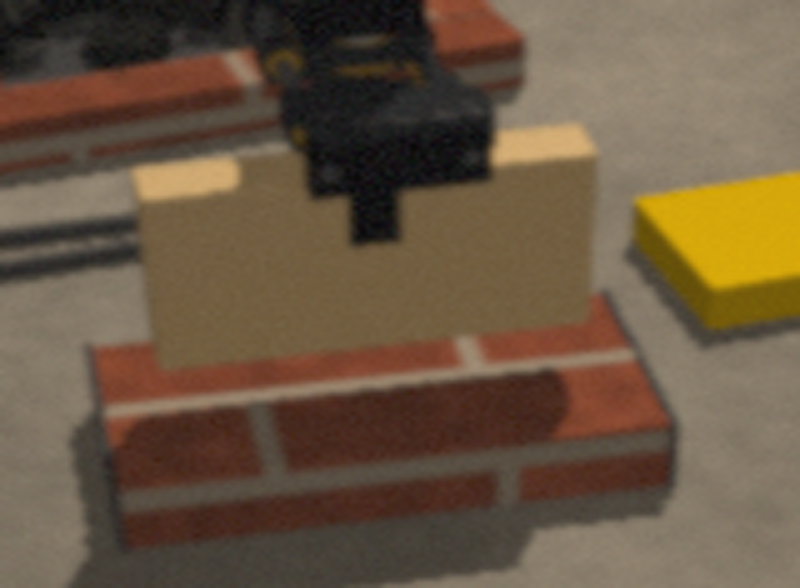

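View pics/t19.png

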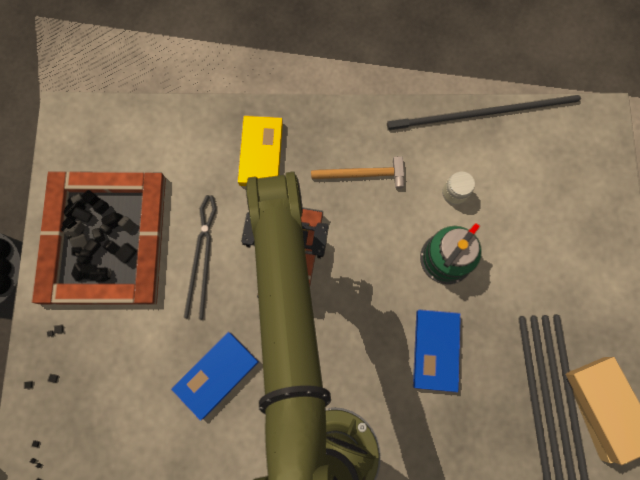

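Run:
```python
from h import *
u=np.array([.152,.988]);e=np.array([.988,-.152]);t=np.array([.5115,.1163])
for uv in([261.6,237.4],[347.6,225.7],[230+137/5,150+203/4.2],[230+596/5,150+160/4.2]):
    from scipy.optimize import brentq
    f=lambda z:(onplane("side",[uv],z)[0,:2]-t)@u+.016
    z=brentq(f,-.1,.3);P=onplane("side",[uv],z)[0];print(z.__round__(4),((P[:2]-t)@e).round(4))
```

```text
0.0851 -0.0995
0.0847 0.099
0.1879 -0.0999
0.1849 0.1
```

Call:
carry_out(
  increments=[
    [0,0,-0.015,0,1],
    [0,0,-0.027,0,1],
    [0,0,-0.033,0,1],
    [0,0,-0.035,0,1],
    [0,0,-0.035,0,1],
    [0,0,-0.035,0,1],
  ],
)

```text
time_s: 25.15
tool_pos: [0.5119, 0.1153, 0.3019]
tool_rot: [-179.9, -0.0, -98.8]
force: [0.3, 0.4, -5.7]
grip_width: 0.0318
```

Call:
carry_out(
  increments=[
    [0,0,-0.001,0,1],
    [0,0,-0.002,0,1],
    [0,0,-0.002,0,1],
  ],
)

```text
time_s: 25.45
tool_pos: [0.5121, 0.1154, 0.3009]
tool_rot: [-180.0, 0.0, -98.7]
force: [-2.8, -0.9, 4.5]
grip_width: 0.032
```

Call:
carry_out(
  increments=[
    [0,0,-0.001,0,1],
    [0,0,-0.002,0,1],
    [0,0,-0.002,0,1],
  ],
)

```text
time_s: 25.75
tool_pos: [0.5124, 0.1161, 0.3004]
tool_rot: [-180.0, 0.2, -98.7]
force: [-7.0, 0.4, 16.9]
grip_width: 0.0316
```

Call:
carry_out(
  increments=[
    [0,0,0.001,0,1],
    [0,0,0.002,0,1],
    [0,0,0.002,0,0.22],
    [0,0,0.002,0,0.18],
    [0,0,0.002,0,0.1],
    [0,0,0.002,0,0],
    [0,0,0.002,0,-0.2],
    [0,0,0.002,0,-0.3],
    [0,0,0.002,0,-0.3],
  ],
)

```text
time_s: 26.65
tool_pos: [0.5116, 0.1153, 0.2998]
tool_rot: [180.0, -0.0, -98.8]
force: [-0.2, -0.4, 0.3]
grip_width: 0.0545
```

```bash
python3 -c "
from h import *
look('s20')"
```

```text
26.65 [0.5116 0.1153 0.2998] [180.   -0.  -98.8] [-0.2 -0.4  0.3] 0.0545
```

View pics/s20c.png

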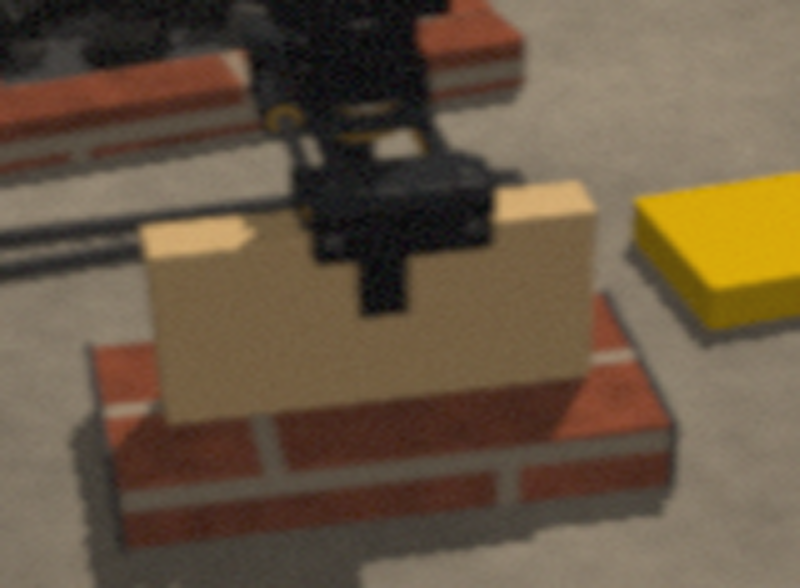

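Brick stands, jaws clear on both sides. Open further, rise straight up, move off.

Call:
carry_out(
  increments=[
    [0,0,0,0,-0.7],
    [0,0,0,0,-0.7],
    [0,0,0,0,-0.7],
    [0,0,0.01,0,-0.7],
    [0,0,0.03,0,-0.7],
    [0,0,0.06,0,-0.7],
    [0,0,0.1,0,-0.7],
    [0,0,0.14,0,-0.7],
    [0,-0.04,0.16,0,-0.7],
    [0,-0.08,0.16,0,-0.7],
    [0,-0.12,0.16,0,-0.7],
    [0,-0.16,0.16,0,-0.7],
    [0,-0.19,0.16,0,-0.7],
    [0,-0.19,0.16,0,-0.7],
    [0,-0.19,0.16,0,-0.7],
    [0,-0.19,0.16,0,-0.7],
  ],
)

```text
time_s: 28.3
tool_pos: [0.5117, -0.0734, 0.4601]
tool_rot: [180.0, 0.0, -98.6]
force: [-0.8, 1.0, -1.1]
grip_width: 0.0736
```

```bash
python3 -c "
from h import *
look('s21');shot('top','t21')"
```

```text
28.3 [ 0.5117 -0.0734  0.4601] [180.    0.  -98.6] [-0.8  1.  -1.1] 0.0736
```

View pics/s21.png

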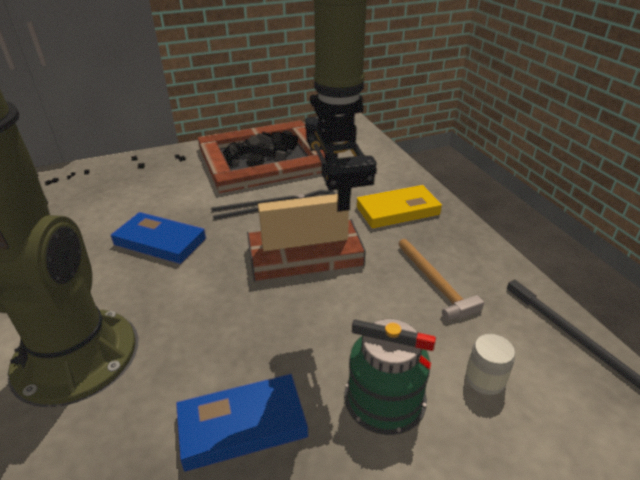

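View pics/t21.png

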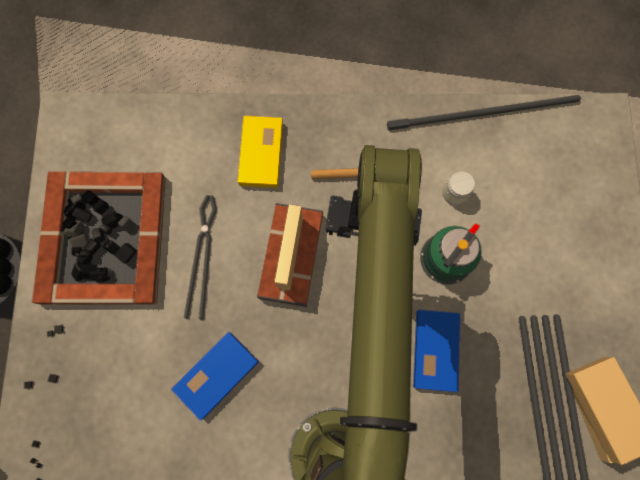

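Run:
```python
from h import *
t=lambda a:np.array(a)/4+[405,215]
# t3 crop drawn at x offset 480
b=np.array([[756-480,36],[778-480,48],[637-480,196],[660-480,206]])
P=onplane("top",t(b),.174);r=(P[0]+P[1])/2;o=(P[2]+P[3])/2
c=(r+o)/2;print("top: bar",np.linalg.norm(r-o),c,np.degrees(np.arctan2(*(r-o)[1::-1])))
im=cv2.imread("pics/s21.png");cv2.imwrite("pics/c21.png",cv2.resize(im[305:385,340:450],None,fx=7,fy=7,interpolation=cv2.INTER_CUBIC))
tm=cv2.imread("pics/t0_.png") if 0 else cv2.imread("pics/top0.png")
cv2.imwrite("pics/m0.png",cv2.resize(tm[215:260,440:500],None,fx=12,fy=12,interpolation=cv2.INTER_CUBIC))
for n,f in(("top","top0"),("side","side0"),("side","s21")):
    I=cv2.imread(f"pics/{f}.png").astype(int);m=(I[...,2]>120)&(I[...,1]<70)&(I[...,0]<70)
    R=np.zeros_like(m)
    if n=="top":R[222:236,462:480]=1
    else:R[353:372,415:435]=1
    ys,xs=np.nonzero(m&R);print(f,len(xs),xs.mean(),ys.mean(),xs.min(),xs.max(),ys.min(),ys.max())
    Q=onplane(n,[[xs.mean(),ys.mean()]],.117)[0];print(Q,np.degrees(np.arctan2(*(Q-c)[1::-1])),np.linalg.norm((Q-c)[:2]))
```

```text
top: bar 0.12474243334718048 [ 0.50482775 -0.30654173  0.174     ] -37.614796382393564<stdin>:15: RuntimeWarning: Mean of empty slice.
  ret = ret.dtype.type(ret / rcount)
Traceback (most recent call last):
ValueError: zero-size array to reduction operation minimum which has no identity
```

View pics/c21.png

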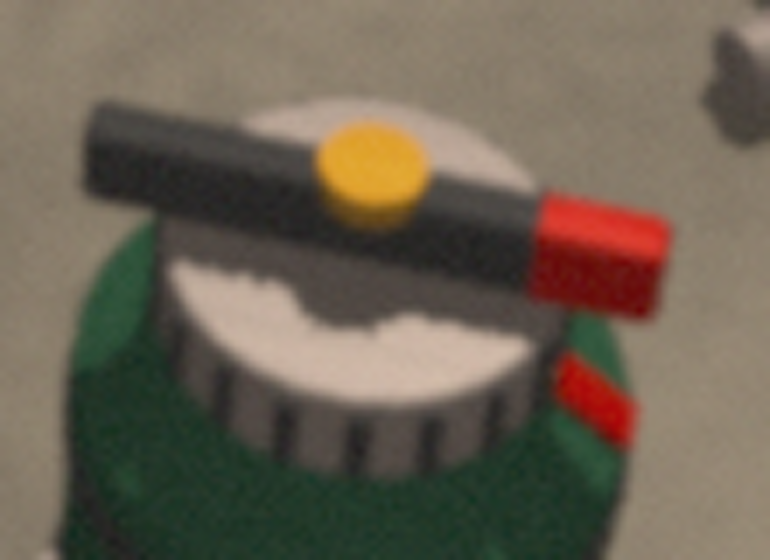

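Run:
```python
from h import *
T=onplane("top",[[293,206],[301,207],[287,291],[276,288]],.155);print("brick top centre",T.mean(0),"kerb c .5117 .115")
v=T[0]+T[1]-T[2]-T[3];print(np.degrees(np.arctan2(v[1],v[0])))
print(env.get_obs()['force']);print(env.sign_off())
```

```text
brick top centre [0.50199479 0.11239753 0.155     ] kerb c .5117 .115
-9.311125798226968
[ 0.4053879  -0.72852181 -1.1762207 ]
the job is handed in; nothing more can be done
None
```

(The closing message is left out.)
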